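Set the board guide to a circuit and run it home

ROBOT

A 6-joint arm with a two-finger parallel gripper is mounted at the origin on the work surface. World frame = base frame: x ahead of the robot, y to its left, z up, the work surface at z = 0. Lengths are in m, angles in degrees, forces in N, time in s.
With the tool pointing down it reaches from about 0.3 to 0.875 m from the base axis. Payload 6.4 kg.
Tool frame: the origin (TCP) lies on the centre line of the jaws, within the pads' length; the fingertips stand 14 mm ahead of it and the grasp point (between the pads) lies 5 mm behind it; z points along the fingers, y is the line along which they close (so a half turn about z gives the same grasp; the last joint's range is limited). The gripper opens to 85 mm and grips with 20 to 120 N. Pads are 22 mm wide; open, the fingers measure 114 mm over their backs; the gripper's body (76 mm by 85 mm) begins 54 mm behind the grasp point. The pads swing forward as they close: fully open they stand 13 mm farther back than shut.
Start: joints at [-79.83, 10.359, 92.074, -0, 77.567, -11.82], TCP at [0.215, -0.533, 0.224] pointing down, gripper open.
Joint ranges: [-171.53, 171.53], [-51.25, 118.39], [17.06, 147.69], [-65.23, 245.23], [0, 150.52], [-178.68, 178.68]. Speed limits (degrees/s): [147.25, 147.25, 172.46, 180, 180, 180].

INTERFACE

Orientations are given as [roll, pitch, yaw] about the fixed x, y, z axes, in that order (R = Rz(yaw) Ry(pitch) Rx(roll)).
In Python, from bench import state, capture, camera_params, close_job, search_frame, masks_of, spot_point gives the robot as it stands.
- The arm moves only by the tool step_arm, never from a script. Its arguments are lists of equal length, an entry for each row: "slide": the shift along the tool's x, y, z normalised to -1 to 1, where 1 is 800 mm, a list of three; "roll": the turn about the tool's z normalised to -1 to 1, where 1 is 90 degrees. In form: {"slide": [[dx, dy, dz], ...], "roll": [roll, ...]}. A call has 1 to 10 rows; each row is the pose to reach, as a shift and turn from the pose commanded when the call began, along the tool's axes at that moment; what a row does not reach only later rows make up. A row lasts 1/12 s, in which the tool goes at most 41.7 mm and 7.16 degrees, less where a joint would pass 70% of its speed; a pose out of reach is approached as far as the arm can. A call with a number of a shift or a turn outside -1 to 1 is refused whole. A call with a gripper value outside its range is refused whole. "claw" is the gripper's target within -1 to 1 (fully open at 1, half-way at 0, shut at -1), set as the call begins (left out, the last holds). The fingers move at their own pace and stop on an object; "newtons" is the grip in N (left out, the last holds). Time passes only in rows, so rows that repeat a pose let the fingers close. It gives the time, the measured TCP pose, the force, the opening and the grip force at its end, in the units of the state.
- state(): the state, without advancing time (a new reading comes with each control period).
- capture(name): name is "scene" or "side" or "wrist"; returns the picture (420x560x3 uint8, red, green, blue); there is no depth.
- camera_params(name): a dict with "fx", "fy", "cx", "cy" (pixels), "T" (4x4, takes a point from camera to world coordinates); the wrist camera has in their place "T_tool_cam" (4x4, takes a point from camera to tool coordinates, whose origin is the TCP and whose axes are the flange's). Camera axes: x right, y down, z forward; pixel columns grow to the right and rows downward; lengths in m; the calibration is good to about 2 mm. A picture is of the moment at which its call begins: read the wrist's pose just before it. camera_params takes no time and is no camera call.
- close_job(): hands the job in; it is judged then, once.
Trained networks look in the newest picture that a camera, given by its name, has taken for a name from the list of things; names that differ only in an ending like _2 or _b are one class to them, and where a whole thing is asked for, a point or a joint stands for the part that bears it (a point fixed in the world has none). Each returns a list of dicts, best first, with "confidence" (0 to 1); they miss things now and then, are a little off and sometimes report something else, mostly with a low value. They report only what shows in the picture. A call takes as long as a camera call. They do not tell look-alikes from the thing itself.
- search_frame(camera, query): "point" ([row, column] in pixels, amid what is visible of it).
- masks_of(camera, query): "region" (420x560 bool, what is visible of it) and "point" ([row, column] in pixels, amid what is visible of it).
- spot_point(camera, query): "point" ([row, column] in pixels: a listed point, or the origin of a listed thing).
The state is a dict: "t": time; "q": joint angles; "joint_vel": joint speeds; "joint_torque": joint torques, N m; "eef_pos": TCP position; "ee_rot": TCP orientation; "ft_force": force on the tool from outside, world axes, zero at the start; "wrist_torque": the same for the moment, N m; "gripper_width": finger opening in m; "finger_force": force on a finger pad.
Only numpy, scipy, OpenCV 4.12 (cv2) and the standard library are available. Lean on these libraries where they do the work, as an engineer would, in place of code of your own. Each camera call takes 0.05 s, during which the arm holds its last target. There are 200 camera calls.

TASK

Slide the blue-knobbed guide in until it gently nips the circuit board against the sprung guide behind it, then back it off about 4 mm so that the board is free. Then slide the board, flat on the deck, along between the guides until its end rests against the red end stop, and let go; leave the guide at that setting and the screwdriver, jar and spool beside the deck where they are.

Things in the scene. Friction and masses are not known exactly. Their poses are not given: they have to be found in the camera images.
- deck: grey flat deck of the board guide, fixed to the bench, 265 (x) x 340 (y) x 12 mm; origin on the bench under the deck. Its x points across the guides, from the sliding guide towards the sprung guide; its y runs along the guides towards the end stop. Its top is at z = 12 mm
- guide (a joint): position (m) of the sliding guide along deck x: 0 fully open, grows as it closes towards the sprung guide; range 0 to 0.085. It slides against about 5 N of friction (plus 8 N per m/s) and stays where it is left
- guide_face (a point): middle of the board-side face of the sliding guide, an aluminium bar 14 mm thick, 300 mm long (along deck y), from the deck to 16.5 mm above it; this point lies 8 mm above the deck. Axes as the deck's
- guide_knob (a point): the sliding guide's blue upright grip block, 24 (deck x) x 36 (deck y) x 54 mm; this point is on its middle axis, 52 mm above the bench; the block's top is 75 mm and its foot 21 mm above the bench. It stands 50 mm behind guide_face in deck x and 20 mm further in deck y. Pinch it from above
- back_face (a point): middle of the board-side face of the sprung guide at rest, an aluminium bar 12 mm thick, 300 mm long (deck y), up to 16.5 mm above the deck; point 8 mm above the deck; axes the deck's. Springs (3 N per mm, no preload) let the bar give up to 6 mm in +x. Its mounting is fixed, at a different x each time; this point does not move with the springs
- stop_face (a point): middle of the board-side face of the fixed red end stop, 40 mm wide (deck x) and 13 mm high; this point is 6 mm above the deck. Axes as the deck's; the board comes to it in the +y direction
- board_grip (a point): centre of the dark transformer fixed mid-board, 30 (board x) x 34 (board y) x 40 mm, top 60 mm above the bench. The board: loose plywood base 80 (x, across guides) x 100 (y, along) x 8 mm, about 0.28 kg, with low parts near its edges to 24 mm above its underside. Point: 28 mm above the underside, 40 mm above the bench. Axes: board's, near the deck's
- board_end (a point): middle of the board's leading end (the +y end, towards the end stop), 4 mm above its underside, 50 mm in board y from board_grip. Axes as the board's
- screwdriver: red-handled screwdriver lying on the bench beside the deck: leave alone; origin under its middle
- tin: round jar with a blue lid, 66 mm across, 70 mm tall, beside the deck: leave alone; origin under it
- spool: orange spool, 54 mm across, 36 mm tall, beside the deck: leave alone; origin under it
Not all that is in view belongs to the job. There is more than one size of the part that bears board_grip; the job needs the larger.

How it is judged (in metres and radians):
On the way, in this order (a step that is already met when the one before it is completed fails the run):
1. the board is nipped between the sliding guide and the sprung guide (over 1.5 N on each side) (contact force between each of guide, backbar and board above 1.5 N), for 0.1 s.
2. the guide is backed off: the two guides stand 81.5 to 87.5 mm apart (1.5 to 7.5 mm more than the board's width), the guide at rest, the board not yet near the stop (x of guide_face in the frame of back_face between -0.0875 and -0.0815 m and velocity of joint guide between -0.005 and 0.005 m/s and y of board_end in the frame of stop_face below -0.03 m), for 0.3 s.
At the end, for the whole second after the job is handed in: the guides stand 81.5 to 87.5 mm apart (1.5 to 7.5 mm of play), the board lies flat on the deck between them with its leading end within 4 mm of the end stop, everything released and at rest (x of guide_face in the frame of back_face between -0.0875 and -0.0815 m and y of board_end in the frame of stop_face between -0.004 and 0.003 m and x of board_end in the frame of back_face between -0.052 and -0.034 m and angle between board_grip's own z axis and vertical below 0.05 rad and height (world z) of board_grip below 0.044 m and angle between the y axis of board_grip and the y axis of deck, either way round below 0.12 rad and velocity of joint guide between -0.005 and 0.005 m/s); the robot touches nothing.
It fails at once if the board is squeezed by the sliding guide with more than 30 N (contact force between guide and board above 30 N).
It fails at once if the board is lifted more than 15 mm off the deck (height (world z) of board_grip above 0.055 m).
It fails at once if the screwdriver, jar or spool is moved by more than 30 mm (distance of any of screwdriver, tin, spool from where it was at the start of the episode above 0.03 m).
It also fails if it takes over 48 s, if anything falls off the work surface, if the arm or the gripper's body presses on something with over 40 N, if the wrist force passes 120 N, or if a joint passes its speed limit or range.

## Working session

There is one attempt and no reset: what is moved stays moved. The work goes in short steps, Python scripts to look and compute and a tool call to move; the robot and the scene stay as the last step left them, time stands still between calls to the robot, and variables do not carry over. Pictures are saved under pics/ and viewed, at most 10 in all, crops included, and the job is handed in when it is done.

Besides the shell and the picture viewer there is one more tool, called after "Emit:" as name(argument=value, ...) on one line, values as JSON. step_arm: Moves the arm, as the interface text tells. Scaled input: -1 to 1 covers 800 mm each way for a shift and 90 degrees each way for a turn. Its arguments: {"type":"object","properties":{"slide":{"type":"array"},"roll":{"type":"array"},"claw":{"type":"number"},"newtons":{"type":"number"}},"required":["slide","roll"]}

```bash
mkdir -p pics; ls; cat > h.py <<'E'
import numpy as np, cv2
from scipy.spatial.transform import Rotation as R
from bench import *
def pose():
    s=state(); T=np.eye(4); T[:3,3]=s["eef_pos"]; T[:3,:3]=R.from_euler("xyz",s["ee_rot"],degrees=True).as_matrix(); return T
def cam(name):
    p=camera_params(name)
    T=p["T"] if name!="wrist" else pose()@np.array(p["T_tool_cam"])
    return p,np.array(T)
def ray(px,z,name,c=None):
    p,T=c or cam(name); r,cc=px
    d=T[:3,:3]@np.array([(cc-p["cx"])/p["fx"],(r-p["cy"])/p["fy"],1]); o=T[:3,3]
    return o+d*(z-o[2])/d[2]
def proj(P,name,c=None):
    p,T=c or cam(name); q=np.linalg.inv(T)@np.append(P,1); return np.array([p["cy"]+p["fy"]*q[1]/q[2],p["cx"]+p["fx"]*q[0]/q[2]])
def save(name,img): cv2.imwrite("pics/"+name,img[:,:,::-1])
E
python3 - <<'E'
from h import *
s=state();print(s)
Z=dict(guide_face=.02,guide_knob=.052,back_face=.02,stop_face=.018,board_grip=.04,board_end=.016,deck=0,screwdriver=0,tin=0,spool=0)
ims=[]
for n in("scene","side","wrist"):
    c=cam(n); im=capture(n); ims.append(im); save(n+"0.png",im)
    for k,z in Z.items():
        for d in spot_point(n,k)[:3]:
            print(n,k,round(d["confidence"],2),np.round(d["point"]),np.round(ray(d["point"],z,n,c),4))
save("m0.png",cv2.resize(np.hstack(ims[:2]),(800,300)))
E
```

```text
pics
{'t': 0.0, 'q': array([-7.98298102e+01,  1.04024641e+01,  9.21332465e+01, -1.15020904e-03,
        7.75680283e+01, -1.18219625e+01]), 'joint_vel': array([-0.05381452, -0.0642819 , -0.03936193,  0.0054887 ,  0.04112543,
       -0.02416083]), 'joint_torque': array([ 1.72051959e-04, -4.44866395e+01, -3.51341414e+01, -3.10907681e-04,
        9.14968899e-03, -1.98630130e-05]), 'eef_pos': array([ 0.21521352, -0.53257618,  0.22326516]), 'ee_rot': array([-1.79898231e+02, -2.01541546e-02,  2.19923831e+01]), 'ft_force': array([0.4502699 , 1.12364875, 1.07937424]), 'wrist_torque': array([-0.0287845 ,  0.0467279 , -0.01397037]), 'finger_force': 0.0, 'gripper_width': 0.08535546805917461}
scene guide_face 0.71 [195. 216.] [ 0.4952 -0.0691  0.02  ]
scene guide_knob 0.83 [168. 212.] [ 0.4531 -0.0549  0.052 ]
scene back_face 0.8 [237. 244.] [ 0.6161 -0.0692  0.02  ]
scene stop_face 0.7 [195. 292.] [0.5695 0.0611 0.018 ]
scene board_grip 0.9 [321. 235.] [ 0.7695 -0.1623  0.04  ]
scene board_grip 0.72 [233. 192.] [ 0.5766 -0.1518  0.04  ]
scene board_grip 0.46 [175. 329.] [0.578  0.1428 0.04  ]
sc
[... 544 characters left out ...]
27 -0.0731  0.02  ]
side guide_knob 0.69 [249. 382.] [ 0.4452 -0.0518  0.052 ]
side back_face 0.65 [208. 314.] [ 0.6118 -0.0757  0.02  ]
side stop_face 0.61 [261. 290.] [0.5679 0.0537 0.018 ]
side board_grip 0.95 [194. 355.] [ 0.5638 -0.1416  0.04  ]
side board_grip 0.76 [157. 285.] [ 0.7373 -0.1349  0.04  ]
side board_grip 0.74 [230. 335.] [ 0.5392 -0.0421  0.04  ]
side board_end 0.95 [209. 338.] [ 0.5755 -0.1064  0.016 ]
side board_end 0.65 [167. 300.] [ 0.7079 -0.1505  0.016 ]
side deck 0.86 [227. 337.] [ 0.5568 -0.0784  0.    ]
side screwdriver 0.72 [316. 256.] [0.5451 0.1706 0.    ]
side tin 0.66 [147. 369.] [ 0.6421 -0.316  -0.    ]
side spool 0.91 [177. 430.] [ 0.4882 -0.3185  0.    ]
```

View pics/scene0.png

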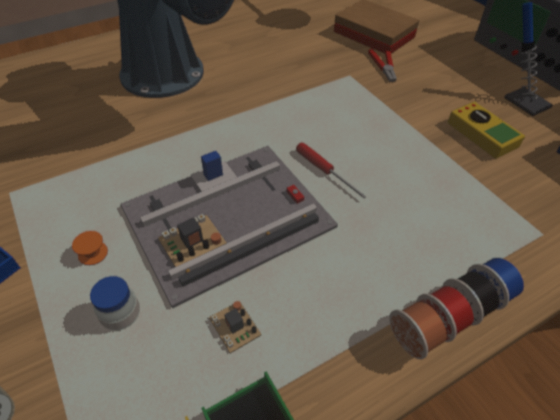

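View pics/side0.png

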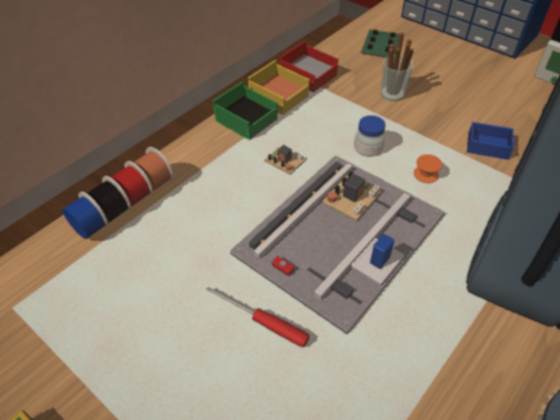

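The scene view shows the board already lying between the guides at (195,240), with the small decoy board off the deck at (235,325). The side view agrees: knob at (382,250), red stop at (283,265). I'll get the deck yaw next, then move to look from above.

```bash
python3 - <<'E'
from h import *
print(np.round(camera_params("wrist")["T_tool_cam"],3),camera_params("wrist")["fx"])
for n in("scene","side"):
    c=cam(n); capture(n)
    for k,z in(("deck",.012),):
        d=masks_of(n,k)[0]; m=d["region"].astype(np.uint8)
        cs=max(cv2.findContours(m,0,2)[0],key=cv2.contourArea)[:,0]
        P=np.array([ray((b,a),z,n,c)[:2] for a,b in cs],np.float32)
        (ctr,sz,a)=cv2.minAreaRect(P); print(n,d["confidence"],ctr,sz,a)
E
```

```text
[[-0.001 -0.952 -0.307  0.079]
 [ 1.    -0.001 -0.001 -0.   ]
 [ 0.001 -0.307  0.952 -0.15 ]
 [ 0.     0.     0.     1.   ]] 316.3452360116444
scene 0.93 (0.5257300734519958, -0.07147794961929321) (0.31196242570877075, 0.3412768840789795) 1.3118541240692139
side 0.64 (0.5410254001617432, -0.06551003456115723) (0.2681947648525238, 0.34466293454170227) 0.9991949200630188
```

Emit:
step_arm(slide=[[0.533, -0.3685, -0.125], [0.533, -0.3685, -0.125], [0.533, -0.3685, -0.125], [0.533, -0.3685, -0.125], [0.533, -0.3685, -0.125], [0.533, -0.3685, -0.125], [0.533, -0.3685, -0.125], [0.533, -0.3685, -0.125], [0.533, -0.3685, -0.125], [0.533, -0.3685, -0.125]], roll=[0, 0, 0, 0, 0, 0, 0, 0, 0, 0])

```text
t: 2.68
eef_pos: [0.441, -0.1895, 0.3039]
ee_rot: [180.0, -0.0, 22.0]
ft_force: [0.6, -0.3, 0.7]
gripper_width: 0.0854
finger_force: 0.0
```

Emit:
step_arm(slide=[[0.236, -0.053, 0.0675], [0.236, -0.053, 0.0675], [0.236, -0.053, 0.0675], [0.236, -0.053, 0.0675], [0.236, -0.053, 0.0675], [0.236, -0.053, 0.0675], [0.236, -0.053, 0.0675], [0.236, -0.053, 0.0675]], roll=[0.2333, 0.2333, 0.2333, 0.2333, 0.2333, 0.2333, 0.2333, 0.2333])

```text
t: 3.35
eef_pos: [0.5992, -0.0814, 0.2488]
ee_rot: [180.0, 0.1, 1.0]
ft_force: [-0.8, 0.6, 0.8]
gripper_width: 0.0852
finger_force: 0.0
```

```bash
python3 - <<'E'
from h import *
s=state();print(s["t"],s["eef_pos"],s["ee_rot"])
Z=dict(guide_face=.02,guide_knob=.052,back_face=.02,stop_face=.018,board_grip=.04,board_end=.016)
n="wrist"; c=cam(n); im=capture(n); save("w1.png",im)
for k,z in Z.items():
    for d in spot_point(n,k)[:2]:
        print(k,round(d["confidence"],2),np.round(d["point"]),np.round(ray(d["point"],z,n,c),4))
E
```

```text
3.35 [ 0.59915759 -0.08135216  0.24876803] [1.79994865e+02 6.47248858e-02 1.04295470e+00]
guide_face 0.76 [257. 272.] [ 0.4913 -0.0702  0.02  ]
guide_knob 0.62 [304. 256.] [ 0.4401 -0.0502  0.052 ]
back_face 0.98 [159. 270.] [ 0.6197 -0.0661  0.02  ]
stop_face 0.57 [196. 168.] [0.5721 0.061  0.018 ]
board_grip 0.82 [202. 342.] [ 0.5741 -0.1527  0.04  ]
board_grip 0.68 [ 28. 360.] [ 0.7556 -0.156   0.04  ]
board_end 0.89 [200. 301.] [ 0.569  -0.1054  0.016 ]
board_end 0.81 [ 69. 353.] [ 0.7207 -0.1579  0.016 ]
```

View pics/w1.png

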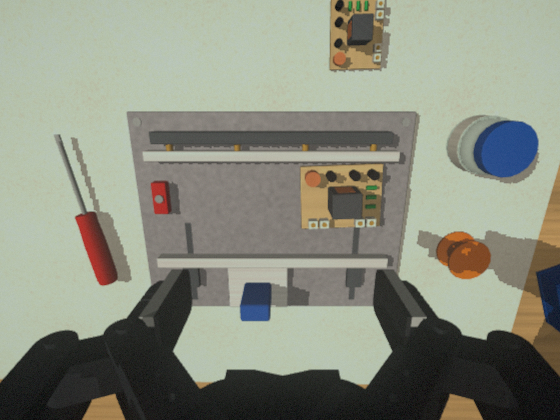

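The wrist view shows the whole deck: sprung bar at row 157, sliding bar at row 262, board at (195,342), knob at (300,256), red stop at (197,161). I'll refine the bar edges and the yaw.

```bash
python3 - <<'E'
from h import *
im=cv2.imread("pics/w1.png").astype(float); n="wrist"; c=cam(n); g=im.mean(2)
for col in (200,280,340):
    print(col,"r145-170",g[145:171,col].astype(int)); print("  r222-275",g[222:276,col].astype(int))
def edge(c0,c1,r0,r1,z,sgn):
    P=[]
    for col in range(c0,c1,6):
        d=sgn*np.diff(g[r0:r1,col]); i=d.argmax()
        a,b,e=(d[max(i-1,0)],d[i],d[min(i+1,len(d)-1)])
        P.append(ray((r0+i+.5+(e-a)/2/(2*b-a-e+1e-9),col),z,n,c)[:2])
    P=np.array(P); f=np.polyfit(P[:,1],P[:,0],1)
    P=P[abs(P[:,0]-np.polyval(f,P[:,1]))<.0015]; f=np.polyfit(P[:,1],P[:,0],1)
    return np.round([np.polyval(f,-.07),np.degrees(np.arctan(f[0]))],4),len(P)
print("back inner top",edge(170,290,155,170,.0285,-1))
print("back outer top",edge(170,390,146,158,.0285,1))
print("guide inner top/foot up-edge",edge(180,370,245,262,.0285,1),edge(180,370,245,262,.012,1))
print("guide rear top",edge(180,225,260,275,.0285,-1))
r,cc=np.where((im[:,:,2]>120)&(im[:,:,1]<60)&(im[:,:,0]<80)); k=(cc>140)&(cc<185)
print("red",r[k].min(),r[k].max(),cc[k].min(),cc[k].max(),[np.round(ray((197,cc[k].max()),z,n,c),4) for z in(.012,.025)])
b=(im[:,:,0]>90)&(im[:,:,2]<70); b[:, :200]=0;b[:,300:]=0; b[:270]=0
m=b.astype(np.uint8); cs=max(cv2.findContours(m,0,2)[0],key=cv2.contourArea); print("knob bbox",cv2.boundingRect(cs))
for P in([.443,-.05,.075],[.455,-.032,.075],[.431,-.068,.075]): print(proj(P,n,c))
E
```

```text
200 r145-170 [ 83  98 124 134 123 104 142 177 188 187 184 182 181 182 180 176 127  82
  88 121 135 135 132 132 132 133]
  r222-275 [131 130 130 128 129 127 127 128 129 132 128 129 128 128 128 126 122 122
 123 125 128 128 125 129 130 126 129 123 125 129 127 118 102  94  93  89
 140 175 181 178 177 177 178 178 182 152 102  82  84  85  81  76  74  72]
280 r145-170 [ 86 115 128 127 121 106 134 171 181 181 179 181 182 178 180 177 128  87
 110 128 125 125 124 121 124 129]
  r222-275 [123 129 130 130 129 130 127 127 127 126 123 121 121 123 123 126 127 128
 124 125 120 123 123 125 123 124 126 129 129 132 134 117  99  94  96  97
 136 175 183 183 183 184 180 182 183 170 174 178 177 178 182 182 183 182]
340 r145-170 [ 85 100 119 123 120 104 131 168 178 179 182 182 185 184 180 174 129  85
 112 106 124 142 152 150 152 152]
  r222-275 [146 144 142 141 146 126 120 127 125 125 127 125 128 121 122 125 124 125
 124 124 124 124 124 119 125 125 126 125 123 123 123 117  95  94  89  93
 132 172 178 177 179 179 182 181 177 157 132 123 123 124 125 124 124 124]
back inner top (array([ 0.6196, -0.8178]), 20)
back outer top (array([ 0.6311, -0.7624]), 36)
guide inner top/foot up-edge (array([ 0.494 , -0.7897]), 32) (array([ 0.4859, -0.7897]), 32)
guide rear top (array([ 0.4825, -2.3959]), 8)
red 183 213 151 167 [array([0.5692, 0.0638, 0.012 ]), array([0.5728, 0.0589, 0.025 ])]
knob bbox (240, 301, 30, 20)
[313.35963139 253.58660462]
[304.58373509 238.36184389]
[321.96422313 268.51417964]
```

```bash
python3 -c "
import cv2
im=cv2.imread('pics/w1.png')[140:330,140:400]
cv2.imwrite('pics/c1.png',cv2.resize(im,None,fx=3,fy=3,interpolation=cv2.INTER_CUBIC))"
```

```text
(no output)
```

View pics/c1.png

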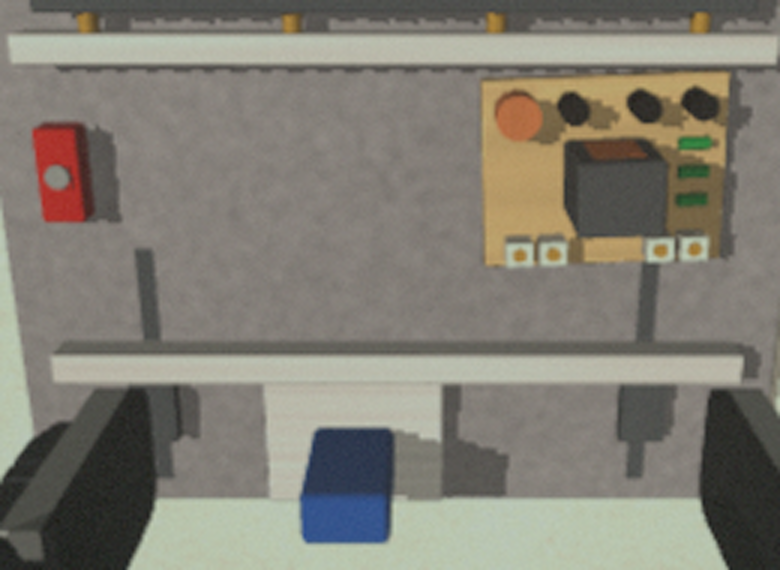

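Emit:
step_arm(slide=[[-0.192, -0.041, 0.14], [-0.192, -0.041, 0.14], [-0.192, -0.041, 0.14], [-0.192, -0.041, 0.14], [-0.192, -0.041, 0.14], [-0.192, -0.041, 0.14], [-0.192, -0.041, 0.18], [-0.192, -0.041, 0.22], [-0.192, -0.041, 0.2425], [-0.192, -0.041, 0.2425]], roll=[0, 0, 0, 0, 0, 0, 0, 0, 0, 0])

```text
t: 4.53
eef_pos: [0.4433, -0.0508, 0.0525]
ee_rot: [-179.9, 0.3, 0.9]
ft_force: [0.2, 0.2, -1.0]
gripper_width: 0.0853
finger_force: 0.0
```

Emit:
step_arm(slide=[[0, 0, 0], [0, 0, 0], [0, 0, 0], [0, 0, 0], [0, 0, 0], [0, 0, 0], [0, 0, 0], [0, 0, 0], [0, 0, 0], [0, 0, 0]], roll=[0, 0, 0, 0, 0, 0, 0, 0, 0, 0], claw=-0.6, newtons=60)

```text
t: 5.37
eef_pos: [0.4467, -0.0509, 0.0571]
ee_rot: [-180.0, -0.2, 1.0]
ft_force: [-1.2, 4.8, 9.5]
gripper_width: 0.0342
finger_force: 59.8
```

Emit:
step_arm(slide=[[0.01, 0, 0], [0.02, 0, 0], [0.03, 0, 0], [0.04, 0, 0], [0.0475, 0, 0], [0.0475, 0, 0], [0.0475, 0, 0]], roll=[0, 0, 0, 0, 0, 0, 0])

```text
t: 5.95
eef_pos: [0.4851, -0.0502, 0.0571]
ee_rot: [-180.0, -0.2, 1.0]
ft_force: [0.6, 4.5, 6.1]
gripper_width: 0.0345
finger_force: 60.6
```

```bash
cat > look.py <<'E'
import sys
from h import *
s=state();print(s["t"],s["eef_pos"],s["ee_rot"],s["ft_force"])
n=sys.argv[2]; c=cam(n); im=capture(n); save(sys.argv[1]+".png",im)
if len(sys.argv)>3:
    r0,r1,c0,c1,f=map(int,sys.argv[3:8]); save(sys.argv[1]+"c.png",cv2.resize(im[r0:r1,c0:c1],None,fx=f,fy=f,interpolation=cv2.INTER_CUBIC))
E
python3 look.py w2 wrist; python3 -c "
import cv2;im=cv2.imread('pics/w2.png');print(im.shape);cv2.imwrite('pics/w2v.png',im)"
```

```text
5.95 [ 0.48510811 -0.05023352  0.05708073] [-179.98160985   -0.19629352    0.98918287] [0.62858421 4.46347328 6.12410627]
(420, 560, 3)
```

View pics/w2.png

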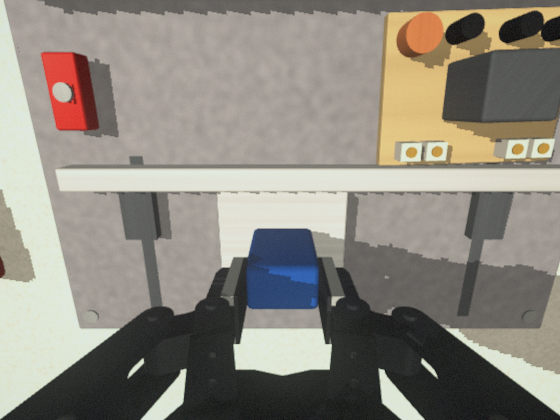

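The sliding bar (row 180) is close to the board's edge, and the grip on the knob is firm.

Emit:
step_arm(slide=[[0.0025, 0, 0], [0.005, 0, 0], [0.0075, 0, 0], [0.0075, 0, 0]], roll=[0, 0, 0, 0])

```text
t: 6.33
eef_pos: [0.4898, -0.0501, 0.057]
ee_rot: [-180.0, -0.0, 1.0]
ft_force: [-5.5, 3.2, 12.8]
gripper_width: 0.0341
finger_force: 61.2
```

Emit:
step_arm(slide=[[0.0016, 0, 0], [0.0016, 0, 0]], roll=[0, 0])

```text
t: 6.5
eef_pos: [0.4909, -0.0501, 0.057]
ee_rot: [-180.0, -0.0, 1.0]
ft_force: [-6.1, 4.2, 13.4]
gripper_width: 0.0342
finger_force: 61.2
```

Emit:
step_arm(slide=[[0.0016, 0, 0], [0.0016, 0, 0]], roll=[0, 0])

```text
t: 6.67
eef_pos: [0.492, -0.0501, 0.057]
ee_rot: [-180.0, -0.0, 1.0]
ft_force: [-6.5, 2.0, 12.8]
gripper_width: 0.0342
finger_force: 61.2
```

Emit:
step_arm(slide=[[0.0015, 0, 0], [0.0015, 0, 0]], roll=[0, 0])

```text
t: 6.83
eef_pos: [0.4928, -0.0501, 0.057]
ee_rot: [-180.0, 0.1, 1.0]
ft_force: [-8.9, 2.0, 15.3]
gripper_width: 0.0343
finger_force: 61.4
```

Emit:
step_arm(slide=[[0.0015, 0, 0], [0.0015, 0, 0]], roll=[0, 0])

```text
t: 7.0
eef_pos: [0.4935, -0.05, 0.057]
ee_rot: [-180.0, 0.1, 1.0]
ft_force: [-11.2, 3.1, 17.5]
gripper_width: 0.0341
finger_force: 61.6
```

Emit:
step_arm(slide=[[0.0015, 0, 0], [0.0015, 0, 0], [0.0015, 0, 0], [0.0015, 0, 0]], roll=[0, 0, 0, 0])

```text
t: 7.33
eef_pos: [0.4942, -0.05, 0.057]
ee_rot: [-180.0, 0.2, 1.0]
ft_force: [-13.1, 2.9, 18.6]
gripper_width: 0.0345
finger_force: 61.8
```

```bash
python3 look.py s3 scene 120 300 110 350 3; python3 -c "
import cv2,numpy as np
from h import *
"
```

```text
7.3333 [ 0.49415988 -0.05001051  0.05698798] [-1.79964558e+02  1.79530509e-01  1.01649545e+00] [-13.05580339   2.90150061  18.59082474]
```

View pics/s3c.png

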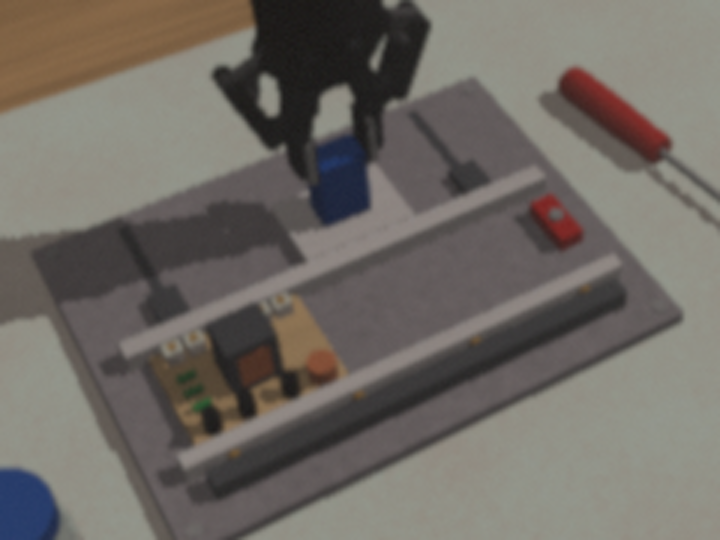

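The board is seated between both bars, and the force rise fits a spring compressed by about 2 mm. Backing off now.

Emit:
step_arm(slide=[[-0.003, 0, 0], [-0.006, 0, 0], [-0.009, 0, 0], [-0.009, 0, 0], [-0.009, 0, 0], [-0.009, 0, 0]], roll=[0, 0, 0, 0, 0, 0])

```text
t: 7.88
eef_pos: [0.4904, -0.0501, 0.0571]
ee_rot: [-180.0, -0.3, 1.0]
ft_force: [2.4, 4.8, 5.0]
gripper_width: 0.0343
finger_force: 60.4
```

Emit:
step_arm(slide=[[-0.002, 0, 0], [-0.004, 0, 0], [-0.004, 0, 0], [-0.004, 0, 0], [-0.004, 0, 0]], roll=[0, 0, 0, 0, 0])

```text
t: 8.3
eef_pos: [0.4875, -0.0502, 0.0571]
ee_rot: [-180.0, -0.3, 1.0]
ft_force: [4.4, 5.0, 3.7]
gripper_width: 0.0348
finger_force: 60.2
```

Emit:
step_arm(slide=[[0.0005, 0, 0], [0.0005, 0, 0], [0.0005, 0, 0], [0.0005, 0, 0], [0.0005, 0, 0], [0.0005, 0, 0]], roll=[0, 0, 0, 0, 0, 0], claw=1)

```text
t: 8.8
eef_pos: [0.4853, -0.0507, 0.0551]
ee_rot: [-180.0, 0.0, 1.0]
ft_force: [0.3, 0.5, -0.5]
gripper_width: 0.0853
finger_force: 0.0
```

Emit:
step_arm(slide=[[0, 0, -0.05], [0, 0, -0.1], [0.04, 0.01, -0.14], [0.08, 0.02, -0.18], [0.12, 0.04, -0.2], [0.14, 0.04, -0.24], [0.14, 0.04, -0.24], [0.14, 0.04, -0.24], [0.14, 0.04, -0.24]], roll=[0, 0, 0, 0, 0, 0, 0, 0, 0])

```text
t: 9.55
eef_pos: [0.5972, -0.0804, 0.2462]
ee_rot: [-180.0, 0.1, 1.0]
ft_force: [-0.2, 0.2, -0.4]
gripper_width: 0.0855
finger_force: 0.0
```

```bash
python3 look.py w4 wrist 120 330 120 390 3; python3 - <<'E'
from h import *
im=cv2.imread("pics/w4.png").astype(float); n="wrist"; c=cam(n); g=im.mean(2)
for z,k in((.04,"board_grip"),(.016,"board_end"),(.018,"stop_face"),(.02,"back_face"),(.02,"guide_face")):
    for d in spot_point(n,k)[:2]: print(k,round(d["confidence"],2),np.round(d["point"]),np.round(ray(d["point"],z,n,c),4))
for P in([.62,-.07,.0285],[.535,-.07,.0285]): print(np.round(proj(P,n,c)))
for col in(200,230,260):print(col,g[150:250,col].astype(int))
E
```

```text
9.55 [ 0.59724698 -0.08042337  0.24615249] [-1.79967966e+02  9.14414577e-02  9.93755813e-01] [-0.21921706  0.23350566 -0.36880596]
board_grip 0.85 [196. 343.] [ 0.5792 -0.1504  0.04  ]
board_grip 0.55 [ 25. 359.] [ 0.7544 -0.1531  0.04  ]
board_end 0.68 [189. 301.] [ 0.5806 -0.1034  0.016 ]
board_end 0.67 [ 68. 356.] [ 0.7189 -0.1583  0.016 ]
stop_face 0.62 [192. 165.] [0.5745 0.0642 0.018 ]
back_face 0.81 [160. 272.] [ 0.6166 -0.0669  0.02  ]
guide_face 0.74 [228. 276.] [ 0.5308 -0.0736  0.02  ]
[158. 274.]
[227. 274.]
200 [172 185 183 183 181 180 180 180 183 140  93 117 135 137 136 131 129 129
 131 132 128 125 125 125 127 129 129 132 132 130 130 128 129 135 133 132
 129 126 126 125 126 129 127 123 127 124 128 127 129 126 126 125 127 124
 125 126 128 129 129 131 130 132 130 129 131 130 131 129 129 129 131 125
 131 132 114  92  93  94 146 178 183 177 179 178 180 178 180 180 134  84
  83  84  82  86  86  82  84  85  84  84]
230 [170 185 184 180 179 180 179 181 178 138  89 119 130 129 127 128 129 133
 128 132 128 127 125 124 127 128 129 129 131 130 132 131 131 130 133 131
 127 125 125 127 126 131 133 132 123 122 124 124 127 123 127 129 129 132
 135 130 129 128 125 126 127 128 127 126 131 131 128 127 128 126 124 122
 125 126 107  93  94  93 143 178 182 180 179 179 179 179 182 181 169 171
 173 176 175 181 179 181 179 182 179 179]
260 [169 182 185 181 178 180 180 179 181 137  90 113 123 126 126 128 130 133
 132 132 128 130 129 129 130 130 129 127 124 125 124 127 124 125 124 121
 121 121 124 125 124 126 127 125 124 126 126 129 126 124 122 122 123 127
 126 128 126 126 124 124 127 126 126 130 131 127 132 130 130 129 126 131
 128 131 110  93  95  95 144 177 182 184 182 180 179 181 183 181 169 171
 175 177 176 178 179 180 182 181 181 178]
```

View pics/w4c.png

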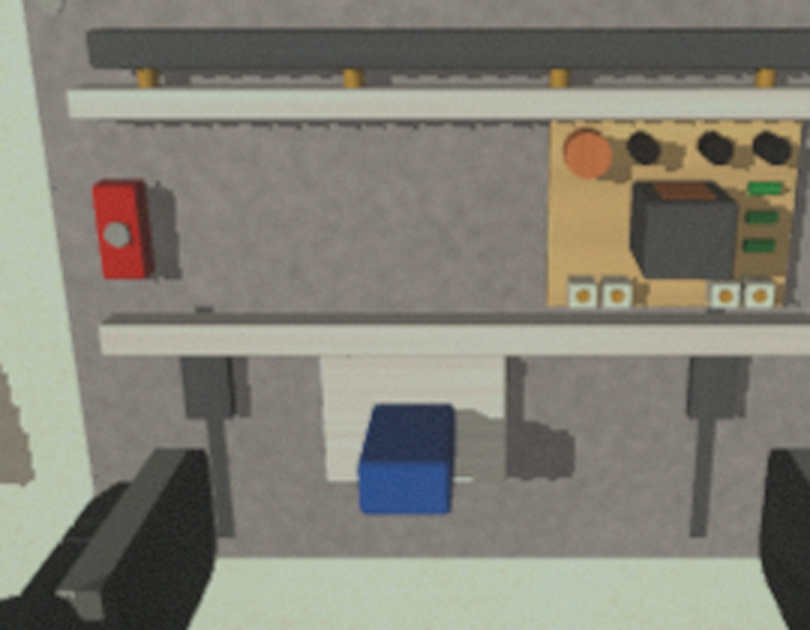

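The guide gap measures about 85 mm (rows 159 to 228) and the board sits free against the sprung bar. Next: grip the transformer at about (0.579, −0.152).

Emit:
step_arm(slide=[[-0.024, 0.045, 0.03], [-0.024, 0.089, 0.06], [-0.024, 0.089, 0.1], [-0.024, 0.089, 0.14], [-0.024, 0.089, 0.18], [-0.024, 0.089, 0.21], [-0.024, 0.089, 0.23], [-0.024, 0.089, 0.2425], [-0.024, 0.089, 0.2425]], roll=[0, 0, 0, 0, 0, 0, 0, 0, 0])

```text
t: 10.6
eef_pos: [0.578, -0.1513, 0.0504]
ee_rot: [-179.9, 0.2, 1.0]
ft_force: [-1.0, 0.1, 0.1]
gripper_width: 0.0856
finger_force: 0.0
```

Emit:
step_arm(slide=[[0, 0, 0], [0, 0, 0], [0, 0, 0], [0, 0, 0], [0, 0, 0], [0, 0, 0], [0, 0, 0], [0, 0, 0], [0, 0, 0], [0, 0, 0]], roll=[0, 0, 0, 0, 0, 0, 0, 0, 0, 0], claw=-0.5, newtons=25)

```text
t: 11.43
eef_pos: [0.58, -0.1522, 0.0531]
ee_rot: [-180.0, 0.0, 1.0]
ft_force: [-0.7, -0.7, 0.5]
gripper_width: 0.0215
finger_force: 0.2
```

```bash
python3 look.py w5 wrist; python3 look.py s5 side 120 300 220 460 2; python3 -c "
import cv2,numpy as np
a=cv2.imread('pics/w5.png');b=cv2.imread('pics/s5c.png');b=cv2.resize(b,(400,300));a=cv2.resize(a,(400,300));cv2.imwrite('pics/m5.png',np.hstack([a,b]))"
```

```text
11.4333 [ 0.58001632 -0.15216564  0.05308974] [-1.79999669e+02  1.00798093e-03  9.90920228e-01] [-0.72134167 -0.66202258  0.45191791]
11.4833 [ 0.57998302 -0.15217692  0.05308234] [-1.79995847e+02  5.46761931e-03  9.87571505e-01] [ 0.3302978   0.06130485 -1.09807449]
```

View pics/m5.png

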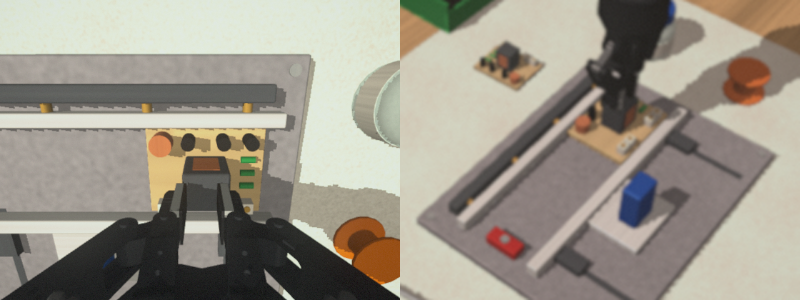

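```bash
python3 - <<'E'
from h import *
s=state(); n="wrist"; c=cam(n)
im=cv2.imread("pics/w5.png"); cv2.imwrite("pics/w5c.png",cv2.resize(im[180:380,180:400],None,fx=3,fy=3,interpolation=cv2.INTER_CUBIC))
x,y=.58,-.152
print("TCP",proj(s["eef_pos"],n,c),"tip",proj(s["eef_pos"]-[0,0,.014],n,c))
for a in(-15,15):
  for b in(-17,17):
    print(a,b,[np.round(proj([x+a/1e3,y+b/1e3,z],n,c)) for z in(.02,.06)])
E
```

```text
TCP [265.45807597 282.46115637] tip [253.86290614 282.45257395]
-15 -17 [array([263., 308.]), array([298., 314.])]
-15 17 [array([262., 255.]), array([297., 249.])]
15 -17 [array([218., 310.]), array([245., 317.])]
15 17 [array([218., 255.]), array([244., 248.])]
```

View pics/w5c.png

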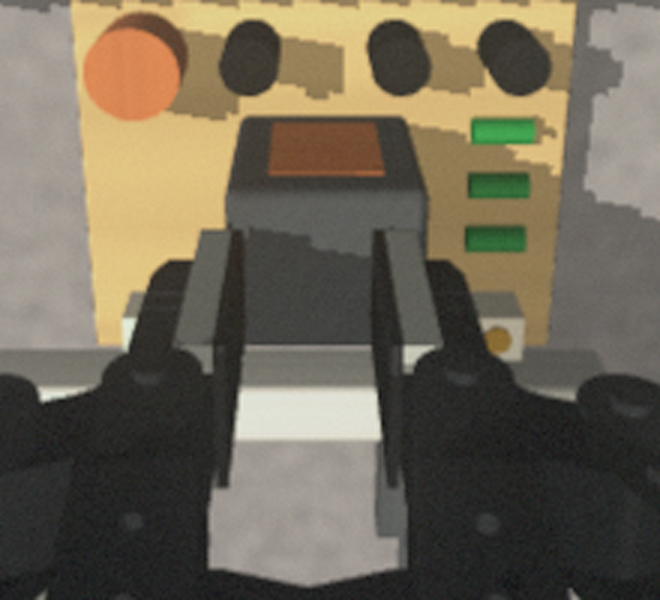

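The transformer top appears at crop rows 190–345 and the fingertips look to be above it, so this close missed. I'll probe down gently to confirm the tip height.

Emit:
step_arm(slide=[[0, 0, 0.004], [0, 0, 0.004], [0, 0, 0.004]], roll=[0, 0, 0])

```text
t: 11.78
eef_pos: [0.5801, -0.1522, 0.0529]
ee_rot: [180.0, 0.0, 1.0]
ft_force: [-11.1, 3.7, 23.1]
gripper_width: 0.0214
finger_force: 11.7
```

Emit:
step_arm(slide=[[0, 0, 0.003], [0, 0, 0.003], [0, 0, 0.003]], roll=[0, 0, 0])

```text
t: 12.03
eef_pos: [0.5802, -0.1523, 0.0528]
ee_rot: [180.0, 0.0, 1.0]
ft_force: [-19.1, 6.2, 40.1]
gripper_width: 0.0211
finger_force: 20.2
```

Emit:
step_arm(slide=[[0, 0.004, -0.025], [0, 0.004, -0.025], [0, 0.004, -0.025]], roll=[0, 0, 0])

```text
t: 12.28
eef_pos: [0.5811, -0.1559, 0.0688]
ee_rot: [179.9, -0.2, 1.0]
ft_force: [0.6, -0.6, -1.1]
gripper_width: 0.0217
finger_force: 0.0
```

Emit:
step_arm(slide=[[0, 0, 0], [0, 0, 0], [0, 0, 0], [0, 0, 0], [0, 0, 0], [0, 0, 0.01], [0, 0, 0.02], [0, 0, 0.02], [0, 0, 0.02]], roll=[0, 0, 0, 0, 0, 0, 0, 0, 0], claw=1)

```text
t: 13.03
eef_pos: [0.5792, -0.1549, 0.0502]
ee_rot: [-179.9, 0.1, 1.0]
ft_force: [0.1, 1.7, 0.3]
gripper_width: 0.085
finger_force: 0.0
```

Emit:
step_arm(slide=[[0, 0, 0.01], [0, 0, 0.01], [0, 0, 0.01]], roll=[0, 0, 0])

```text
t: 13.28
eef_pos: [0.5796, -0.1552, 0.0429]
ee_rot: [-180.0, 0.1, 1.0]
ft_force: [-0.6, -0.7, -0.6]
gripper_width: 0.0851
finger_force: 0.0
```

Emit:
step_arm(slide=[[0, 0, 0.008], [0, 0, 0.008], [0, 0, 0.008]], roll=[0, 0, 0])

```text
t: 13.53
eef_pos: [0.5798, -0.1552, 0.0367]
ee_rot: [-180.0, 0.0, 1.0]
ft_force: [0.1, 0.2, 0.5]
gripper_width: 0.0853
finger_force: 0.0
```

Emit:
step_arm(slide=[[0, 0, 0], [0, 0, 0], [0, 0, 0], [0, 0, 0], [0, 0, 0]], roll=[0, 0, 0, 0, 0], claw=0.05)

```text
t: 13.95
eef_pos: [0.5801, -0.1554, 0.0372]
ee_rot: [180.0, -0.0, 1.0]
ft_force: [0.8, -0.2, -0.1]
gripper_width: 0.0446
finger_force: 0.0
```

Emit:
step_arm(slide=[[0, 0, 0], [0, 0, 0], [0, 0, 0], [0, 0, 0], [0, 0, 0], [0, 0, 0]], roll=[0, 0, 0, 0, 0, 0], claw=-0.4, newtons=25)

```text
t: 14.45
eef_pos: [0.5801, -0.1553, 0.0373]
ee_rot: [-180.0, -0.0, 1.0]
ft_force: [-2.0, 1.5, 3.5]
gripper_width: 0.0332
finger_force: 26.0
```

Emit:
step_arm(slide=[[-0.001, -0.015, 0], [-0.0015, -0.04, 0], [-0.0015, -0.065, 0], [-0.0015, -0.09, 0], [-0.0015, -0.115, 0], [-0.0015, -0.14, 0], [-0.0015, -0.165, 0], [-0.0015, -0.18, 0], [-0.0015, -0.1875, 0], [-0.0015, -0.1875, 0]], roll=[0, 0, 0, 0, 0, 0, 0, 0, 0, 0])

```text
t: 15.28
eef_pos: [0.5763, -0.0037, 0.0373]
ee_rot: [-179.9, -0.0, 1.1]
ft_force: [-0.4, 4.2, 4.0]
gripper_width: 0.0335
finger_force: 26.2
```

Emit:
step_arm(slide=[[0, -0.005, 0], [0, -0.01, 0], [0, -0.01, 0]], roll=[0, 0, 0])

```text
t: 15.53
eef_pos: [0.5765, 0.0023, 0.0373]
ee_rot: [180.0, -0.0, 1.0]
ft_force: [0.6, -0.6, 3.7]
gripper_width: 0.0333
finger_force: 26.2
```

Expected contact is about 10 mm ahead, so I'll creep forward and watch the y force.

Emit:
step_arm(slide=[[0, -0.0025, 0], [0, -0.005, 0], [0, -0.005, 0]], roll=[0, 0, 0])

```text
t: 15.78
eef_pos: [0.5763, 0.0062, 0.0373]
ee_rot: [180.0, -0.0, 1.0]
ft_force: [-0.3, -2.7, 3.5]
gripper_width: 0.0338
finger_force: 26.2
```

Emit:
step_arm(slide=[[0, -0.0025, 0], [0, -0.0025, 0], [0, -0.0025, 0]], roll=[0, 0, 0])

```text
t: 16.03
eef_pos: [0.5763, 0.0085, 0.0373]
ee_rot: [180.0, -0.0, 1.0]
ft_force: [-0.2, -3.7, 3.9]
gripper_width: 0.0333
finger_force: 26.3
```

Emit:
step_arm(slide=[[0, -0.0025, 0], [0, -0.0025, 0], [0, -0.0025, 0]], roll=[0, 0, 0])

```text
t: 16.28
eef_pos: [0.5762, 0.0102, 0.0373]
ee_rot: [180.0, -0.0, 1.0]
ft_force: [0.1, -5.1, 4.7]
gripper_width: 0.0331
finger_force: 26.3
```

Emit:
step_arm(slide=[[0, -0.0025, 0], [0, -0.0025, 0], [0, -0.0025, 0]], roll=[0, 0, 0])

```text
t: 16.53
eef_pos: [0.5763, 0.0104, 0.0375]
ee_rot: [179.8, -0.0, 1.0]
ft_force: [-0.9, -13.1, 5.0]
gripper_width: 0.0337
finger_force: 26.5
```

Emit:
step_arm(slide=[[0, -0.0025, 0], [0, -0.0025, 0], [0, -0.0025, 0]], roll=[0, 0, 0])

```text
t: 16.78
eef_pos: [0.5763, 0.0106, 0.0376]
ee_rot: [179.6, -0.0, 1.0]
ft_force: [-1.6, -19.8, 5.8]
gripper_width: 0.0336
finger_force: 26.7
```

The board is against the stop: the y force jumped and motion stopped, with its end at y ≈ 0.0605. Unload, release and rise.

Emit:
step_arm(slide=[[0, 0.004, 0], [0, 0.004, 0], [0, 0.004, 0]], roll=[0, 0, 0])

```text
t: 17.03
eef_pos: [0.5762, 0.0102, 0.0373]
ee_rot: [179.9, -0.0, 1.0]
ft_force: [0.0, -9.1, 5.0]
gripper_width: 0.0332
finger_force: 26.7
```

Emit:
step_arm(slide=[[0, 0, 0], [0, 0, 0], [0, 0, 0], [0, 0, 0], [0, 0, 0], [0, 0, 0]], roll=[0, 0, 0, 0, 0, 0], claw=0.9)

```text
t: 17.53
eef_pos: [0.5757, 0.0118, 0.0369]
ee_rot: [-180.0, 0.0, 1.0]
ft_force: [-0.7, -0.6, 0.3]
gripper_width: 0.081
finger_force: 0.0
```

Emit:
step_arm(slide=[[0, 0, -0.02], [0, 0, -0.06], [0, 0, -0.1], [0, 0.05, -0.15], [0.025, 0.09, -0.2], [0.025, 0.11, -0.26], [0.025, 0.11, -0.26], [0.025, 0.11, -0.26], [0.025, 0.11, -0.26]], roll=[0, 0, 0, 0, 0, 0, 0, 0, 0])

```text
t: 18.28
eef_pos: [0.5989, -0.0775, 0.2477]
ee_rot: [179.9, -0.3, 0.9]
ft_force: [0.2, 0.7, -0.7]
gripper_width: 0.0812
finger_force: 0.0
```

```bash
python3 look.py w6 wrist 120 320 110 370 3; python3 - <<'E'
from h import *
n="wrist"; c=cam(n)
for z,k in((.016,"board_end"),(.018,"stop_face"),(.04,"board_grip")):
    for d in spot_point(n,k)[:2]: print(k,round(d["confidence"],2),np.round(d["point"]),np.round(ray(d["point"],z,n,c),4))
g=cv2.imread("pics/w6.png").astype(float).mean(2)
rA=int(proj([.62,-.08,.0285],n,c)[0]);rB=int(proj([.535,-.08,.0285],n,c)[0])
for y in(-.08,-.1):
    col=int(proj([.58,y,.0285],n,c)[1])
    for r,s in((rA,-1),(rB,1)):
        d=s*np.diff(g[r-7:r+8,col]);i=r-7+d.argmax()+.5;print(y,i,np.round(ray((i,col),.0285,n,c),4))
E
```

```text
18.2833 [ 0.59890898 -0.07747004  0.24770558] [179.91288051  -0.2740555    0.91082031] [ 0.24444951  0.68756489 -0.67563146]
board_end 0.85 [193. 170.] [0.5751 0.0618 0.016 ]
board_end 0.69 [ 70. 354.] [ 0.7184 -0.1528  0.016 ]
stop_face 0.59 [197. 169.] [0.5706 0.063  0.018 ]
board_grip 0.88 [ 30. 360.] [ 0.752  -0.1518  0.04  ]
board_grip 0.71 [198. 205.] [0.5754 0.0136 0.04  ]
-0.08 162.5 [ 0.617  -0.0791  0.0285]
-0.08 229.5 [ 0.5337 -0.0807  0.0285]
-0.1 161.5 [ 0.6184 -0.0976  0.0285]
-0.1 229.5 [ 0.534  -0.1005  0.0285]
```

View pics/w6c.png

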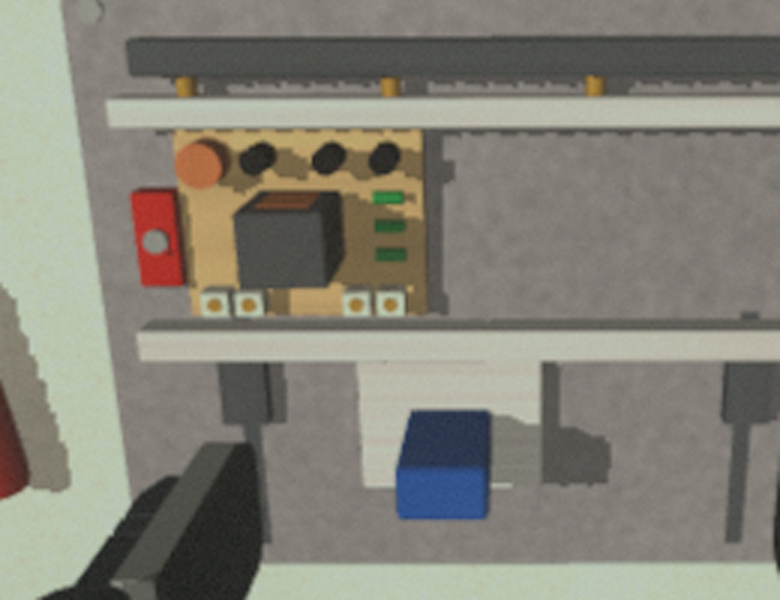

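The board's leading edge lies along the red stop (crop column ~182), flat between the guides with a gap of about 84 mm. The gripper is clear of everything.

```bash
python3 -c "
from bench import *
print(close_job())"
```

```text
the job is handed in; nothing more can be done
None
```

I nipped the board at about 6–7 N, backed the guide off to a gap of about 84–85 mm, slid the board flat to the red stop and released it, then handed the job in at about 18.5 s; one early grip attempt missed and pressed on the transformer with up to about 45 N at the wrist before I re-gripped lower, and the hand-in returned no verdict.

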